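# Empty the ash tray and return it to its slot

## Robot

A 6-joint arm with a two-finger parallel gripper is mounted at the origin on the work surface. World frame = base frame: x ahead of the robot, y to its left, z up, the work surface at z = 0. Lengths are in mm, angles in rad, forces in N, time in s.
With the tool pointing down it reaches from about 275 to 1000 mm from the base axis. Payload 8.4 kg.
Tool frame: the origin (TCP) lies at the very end of the fingers, on their centre line; the grasp point (between the pads) lies 19 mm behind it; z points along the fingers, y is the line along which they close (so a half turn about z gives the same grasp; the last joint's range is limited). The gripper opens to 85 mm and grips with 20 to 120 N. Pads are 22 mm wide; open, the fingers measure 114 mm over their backs; the gripper's body (76 mm by 85 mm) begins 54 mm behind the grasp point. The pads swing forward as they close: fully open they stand 13 mm farther back than shut.
Start: joints at [1.223, 0.353, 1.633, -0, 1.155, -0.002], TCP at [211.842, 588.006, 231.281] pointing down, gripper open.
Joint ranges: [-2.63, 2.63], [-0.92, 2.1], [0.06, 2.66], [-1.3, 4.44], [0, 2.69], [-3.02, 3.02]. Speed limits (rad/s): [2.22, 2.22, 2.79, 3.14, 3.14, 3.14].

## Interface

Orientations are given as [roll, pitch, yaw] about the fixed x, y, z axes, in that order (R = Rz(yaw) Ry(pitch) Rx(roll)).
In Python, from rig import telemetry, imaging, r gives the robot as it stands. The module is installed in compiled form; this text tells all that it offers.
- The arm moves only by the tool step_arm, never from a script. Its argument "moves" is a list of rows, each a list of 3 entries, a list of its own where there are three numbers: the turn, a rotation vector about the tool's x, y, z scaled (see below), then the shift along the tool's x, y, z scaled (see below), then the opening, from -1 (shut) to 1 (fully open). A call has 1 to 8 rows; each row is the pose to reach, as a shift and turn from the pose commanded when the call began, along the tool's axes at that moment; what a row does not reach only later rows make up. The controller multiplies each number of a shift by 200 mm and each number of a turn by 45 degrees. A row lasts 1/10 s, in which the tool goes at most 50 mm and 8.59 degrees, less where a joint would pass 70% of its speed; a pose out of reach is approached as far as the arm can. A call with a number of a shift or a turn outside -1 to 1 is refused whole. A call with a gripper value outside its range is refused whole. The fingers move at their own pace and stop on an object; "squeeze" is the grip in N (left out, the last holds). Time passes only in rows, so rows that repeat a pose let the fingers close. It gives the time, the measured TCP pose, the force, the opening and the grip force at its end, in the units of the state.
- telemetry.sense(): the state, without advancing time (a new reading comes with each control period).
- imaging.grab_frame(name): name is "side" or "top"; returns the picture (480x640x3 uint8, red, green, blue); there is no depth.
- imaging.calibration(name): a dict with "fx", "fy", "cx", "cy" (pixels), "dist_coeffs" ([k1, k2, p1, p2, k3] as OpenCV has them; the pictures are not rectified), "cam_to_world" (4x4, takes a point from camera to world coordinates). Camera axes: x right, y up, looking along -z (the intrinsics and any distortion apply to the point x, -y, -z); pixel columns grow to the right and rows downward; lengths in mm; the calibration is good to about 2 mm. A picture is of the moment at which its call begins. calibration takes no time and is no camera call.
- r.sign_off(): hands the job in; it is judged then, once.
Trained networks look in the newest picture that a camera, given by its name, has taken for a name from the list of things; names that differ only in an ending like _2 or _b are one class to them, and where a whole thing is asked for, a point or a joint stands for the part that bears it (a point fixed in the world has none). Each returns a list of dicts, best first, with "conf" (0 to 1); they miss things now and then, are a little off and sometimes report something else, mostly with a low value. They report only what shows in the picture. A call takes as long as a camera call.
- imaging.recognise(camera, name): "extent" ([left, top, width, height] in pixels, round what is visible of it).
- imaging.mark_of(camera, name): "xy" ([column, row] in pixels: a listed point, or the origin of a listed thing).
The state is a dict: "clock": time; "qpos": joint angles; "qvel": joint speeds; "joint_efforts": joint torques, N m; "eef_pos": TCP position; "tcp_rot": TCP orientation; "contact_force": force on the tool from outside, world axes, zero at the start; "wrist_torque": the same for the moment, N m; "opening": opening from 0.0 (shut) to 1.0 (fully open); "grasp_force": force on a finger pad.
Only numpy, scipy, OpenCV 4.12 (cv2) and the standard library are available. Lean on these libraries where they do the work, as an engineer would, in place of code of your own. Each camera call takes 0.05 s, during which the arm holds its last target. There are 200 camera calls.

## Task

Tip the three spent cores out of the two-stud tray into the round steel ash bin without touching the cores with the fingers. Then put the empty tray back in the rack slot whose label has two studs too, lowering it by its handle until it is down on the slot's floor before letting go, so that it lies flat, either way round. Leave all the other things where they are.

Things in the scene. Friction and masses are not known exactly. Their poses are not given: they have to be found in the camera images.
- tray: the used tray: steel scoop tray 150 mm long (its x) x 80 mm wide (its y), origin at the centre of its underside, z up, about 0.25 kg. Floor, side walls and the rear (+x) wall are 4 mm thick, walls 38 mm high; the -x end is fully open, with no lip. It has two studs on its ledge and a bridge handle over its middle.
- tray_handle (a point): middle of that tray's wooden bridge handle, 75 mm above the tray's origin; axes of the tray. A bar along the tray's y, 14 mm thick in x, 80 mm long in y, from 60 to 90 mm above the tray's underside, on two thin posts at the side walls; the cores pass under it.
- tray_ledge (a point): top of the flat ledge at the tray's closed rear end (x from 43 to 75 mm, 42 mm above the underside), with two round black studs of 18 mm in a row along y.
- core0: spent moxa core, a stub of 32 mm diameter and 34 mm height, 25 g, brown with a charred black top, at first standing on end in tray; origin at the centre of its underside (it turns with the stub once tipped).
- core1: spent moxa core, a stub of 32 mm diameter and 34 mm height, 25 g, brown with a charred black top, at first standing on end in tray; origin at the centre of its underside (it turns with the stub once tipped).
- core2: spent moxa core, a stub of 32 mm diameter and 34 mm height, 25 g, brown with a charred black top, at first standing on end in tray; origin at the centre of its underside (it turns with the stub once tipped).
- bin: ash bin: round open steel pot, fixed to the table, 110 mm high, mouth 170 mm across outside and 162 mm inside, foot 156 mm; origin at the centre of its underside.
- bin_mouth (a point): centre of the bin's mouth, at the height of its rim (110 mm above the table).
- slot_two (a point): centre of the floor of the rack slot labelled with two studs (12 mm above the table); x along, y across, z up. The fixed wooden rack has three slots side by side, 100 mm apart, in varying order. Each is open at the top, 160 mm (x) by 90 mm (y) inside, walls 20 mm high above its floor; the tray lies along the slot's x.
- label_two (a point): centre of the label of that slot: a small wooden plate at the slot's +x end, beyond its end wall and sloping slightly away, with two round black studs of 18 mm in a row across.
- slot_one (a point): centre of the floor of the slot labelled with one stud, axes as slot_two. A fixed tray of the same shape as tray, with one stud, is already stored in it.
- slot_three (a point): centre of the floor of the slot labelled with three studs, axes as slot_two; empty, and not the one wanted.
- spare_tray: tray of the same shape as tray, with three studs on its ledge and two white paper rolls lying in it, laid out for the next patient; same origin and axes. Bystander.
- bottle: closed white plastic bottle, 56 mm diameter, 150 mm tall, standing; origin under its centre. Bystander.
- moxa_box: closed wooden block-like box 100 x 170 x 70 mm with three dark round holes on top; origin under its centre. Bystander.
- bowl: steel bowl, 96 mm across, 40 mm high; origin under its centre. Bystander.
- tape: paper ring (roll of tape), 60 mm outside, 25 mm high, lying flat; origin under its centre. Bystander.
- brush: hand brush lying on the table, handle along its own -x; origin under it. Bystander.
- jar: closed amber jar, 64 mm diameter, 75 mm tall; origin under its centre. Bystander.

How it is judged:
By the outcome, as a careful person would: the job done as asked, in the order asked, and still so for the second after the job is handed in, with the robot touching nothing.
It also fails if it takes over 58 s, if anything falls off the work surface, if the arm or the gripper's body presses on something with over 40 N, if the wrist force passes 120 N, or if a joint passes its speed limit or range.

## Working session

There is one attempt and no reset: what is moved stays moved. The work goes in short steps, Python scripts to look and compute and a tool call to move; the robot and the scene stay as the last step left them, time stands still between calls to the robot, and variables do not carry over. Pictures are saved under pics/ and viewed, at most 10 in all, crops included, and the job is handed in when it is done.

Besides the shell and the picture viewer there is one more tool, called in YAML: its name, and indented under it one key for each argument. step_arm: Moves the arm, as the interface text tells. Its arguments: {"type":"object","properties":{"moves":{"type":"array"},"squeeze":{"type":"number"}},"required":["moves"]}

```bash
mkdir -p pics
cat > h.py <<'E'
import numpy as np, cv2
from rig import telemetry, imaging, r
def ray(cam,px):
    c=imaging.calibration(cam); K=np.array([[c['fx'],0,c['cx']],[0,c['fy'],c['cy']],[0,0,1.]])
    u=cv2.undistortPoints(np.array([[px]],float),K,np.array(c['dist_coeffs'],float))[0,0]
    T=np.array(c['cam_to_world'],float); d=T[:3,:3]@np.array([u[0],-u[1],-1.]); return T[:3,3],d/np.linalg.norm(d)
def onz(cam,px,z):
    o,d=ray(cam,px); return o+d*(z-o[2])/d[2]
def tri(p1,p2,c1='top',c2='side'):
    o1,d1=ray(c1,p1);o2,d2=ray(c2,p2)
    s=np.linalg.lstsq(np.c_[d1,-d2],o2-o1,rcond=None)[0]
    a=o1+s[0]*d1;b=o2+s[1]*d2; return (a+b)/2,np.linalg.norm(a-b)
def proj(cam,P):
    c=imaging.calibration(cam); K=np.array([[c['fx'],0,c['cx']],[0,c['fy'],c['cy']],[0,0,1.]])
    T=np.linalg.inv(np.array(c['cam_to_world'],float)); q=(T[:3,:3]@np.array(P,float).reshape(-1,3).T).T+T[:3,3]
    q=q*[1,-1,-1]; return cv2.projectPoints(q,np.zeros(3),np.zeros(3),K,np.array(c['dist_coeffs'],float))[0][:,0]
def save(cam,n):
    cv2.imwrite(f'pics/{n}.png',imaging.grab_frame(cam)[:,:,::-1])
E
python3 - <<'E'
from h import *
np.set_printoptions(precision=1,suppress=True)
save('top','t0');save('side','s0')
Z=dict(tray_handle=75,tray_ledge=42,tray=0,bin_mouth=110,slot_two=12,label_two=None,slot_one=12,slot_three=12,spare_tray=0,core0=4,bottle=0,jar=0,bowl=0,moxa_box=0)
for n in Z:
    m={c:imaging.mark_of(c,n)[:3] for c in('top','side')}
    for c in m:
        print(n,c,[(round(x['conf'],2),np.array(x['xy']), onz(c,x['xy'],Z[n]) if Z[n] is not None else '') for x in m[c]])
    if m['top'] and m['side']: print('   tri',*tri(m['top'][0]['xy'],m['side'][0]['xy']))
for c in('top','side'): print(np.array(imaging.calibration(c)['cam_to_world']))
s=telemetry.sense();print(s)
E
```

```text
tray_handle top [(0.59, array([220.2, 291.7]), array([473.6, 206.8,  75. ]))]
tray_handle side [(0.89, array([264.5, 309.6]), array([477.2, 204.5,  75. ])), (0.32, array([351.9, 346.9]), array([315.7, 159.8,  75. ]))]
   tri [473.8 206.6  78.3] 0.5596080912479444
tray_ledge top [(0.82, array([215.8, 268.2]), array([532.1, 223.3,  42. ]))]
tray_ledge side [(0.58, array([235.7, 309.5]), array([545.3, 219.6,  42. ]))]
   tri [533.4 223.8  51.6] 4.961641480278418
tray top [(0.64, array([292.5, 252.9]), array([573.9,  31. ,   0. ])), (0.6, array([218.8, 290.3]), array([476.1, 221. ,   0. ]))]
tray side [(0.93, array([264.5, 341.4]), array([482., 206.,   0.]))]
   tri [ 607.9   68.3 -175.2] 83.6233577953991
bin_mouth top [(0.81, array([292.2, 251.3]), array([572.3,  29.2, 110. ])), (0.26, array([419. , 260.5]), array([ 551.3, -277.9,  110. ]))]
bin_mouth side [(0.79, array([309.3, 236.1]), array([560.6,  26.1, 110. ])), (0.6, array([143.9, 306.4]), array([580.1, 365.3, 110. ]))]
   tri [568.9  25.6 106.4] 10.226865501254427
slot_two top [(0.97, array([454.4, 271.7]), array([ 526.1, -389.2,
[... 2652 characters left out ...]
459.1, 390.6,   0. ]))]
   tri [633.7 243.  -49.4] 239.53721361902674
[[   0.     1.    -0.1  495.4]
 [  -1.     0.     0.    -5.7]
 [   0.     0.1    1.  1584.4]
 [   0.     0.     0.     1. ]]
[[ -0.7   0.4  -0.6 -48.1]
 [ -0.7  -0.4   0.6 572.2]
 [ -0.    0.9   0.5 607. ]
 [  0.    0.    0.    1. ]]
{'clock': 1.5, 'qpos': array([ 1.2,  0.4,  1.6,  0. ,  1.2, -0. ]), 'qvel': array([ 0., -0., -0., -0., -0., -0.]), 'joint_efforts': array([ -0. , -60.5, -34.2,  -0. ,   0. ,   0. ]), 'eef_pos': array([211.9, 588. , 231.3]), 'tcp_rot': array([ 3.1, -0. ,  2.8]), 'contact_force': array([-0.3,  1.2,  0.6]), 'wrist_torque': array([-0.,  0., -0.]), 'grasp_force': 0.0, 'opening': 0.9999383406395438}
```

Run:
```python
import cv2
t=cv2.imread('pics/t0.png');s=cv2.imread('pics/s0.png')
cv2.imwrite('pics/t0c.png',cv2.resize(t[140:380,100:500],None,fx=2,fy=2,interpolation=cv2.INTER_CUBIC))
cv2.imwrite('pics/s0c.png',cv2.resize(s[150:450,100:500],None,fx=2,fy=2,interpolation=cv2.INTER_CUBIC))
```

```text
(no output)
```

View pics/t0c.png

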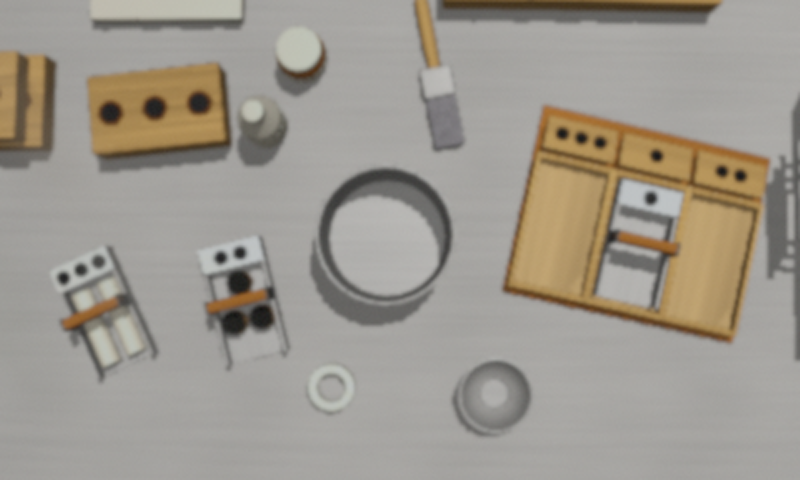

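View pics/s0c.png

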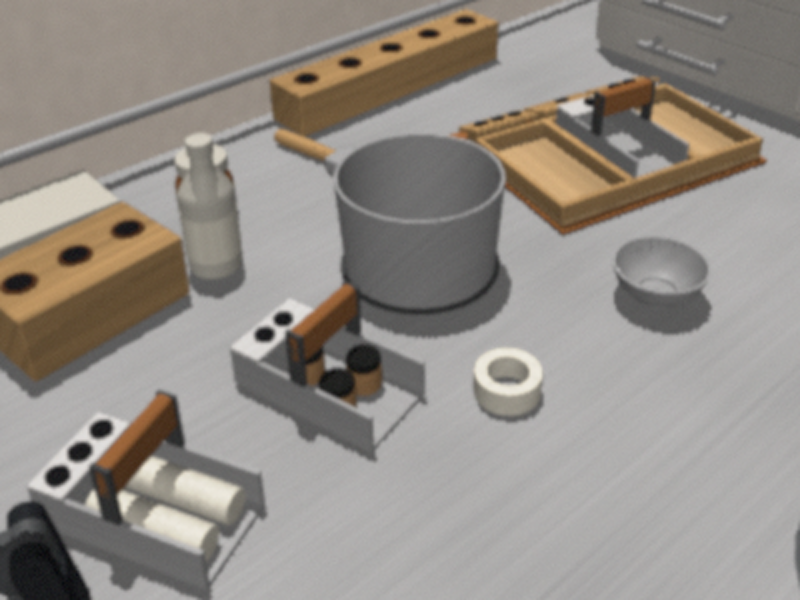

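The top view shows the two-stud tray at about (220,291), with its open end toward the robot and the cores inside. The bin is at about (292,255) and the one-stud tray sits in the middle slot. The two-stud slot is the rightmost, at about (455,272). This agrees with the networks. Next I refine the poses by colour.

```bash
cat > refine.py <<'E'
from h import *
np.set_printoptions(precision=1,suppress=True)
t=cv2.imread('pics/t0.png');hsv=cv2.cvtColor(t,cv2.COLOR_BGR2HSV)
def blobs(mask,box,amin=8):
    x0,y0,x1,y1=box;m=np.zeros(mask.shape,np.uint8);m[y0:y1,x0:x1]=mask[y0:y1,x0:x1]*255
    n,l,s,c=cv2.connectedComponentsWithStats(m)
    return [(s[i,4],c[i],np.argwhere(l==i)[:,::-1]) for i in range(1,n) if s[i,4]>=amin]
org=(hsv[...,1]>150)&(hsv[...,2]>60)&(hsv[...,0]<20)
for a,c,p in blobs(org,(195,270,245,305),15):
    W=np.array([onz('top',q,88)[:2] for q in p.astype(float)]);mu=W.mean(0);v=np.linalg.svd(W-mu)[2][0]
    print('handle',a,c,mu,'yaw of tray',np.degrees(np.arctan2(v[1],v[0]))-90, 'len',np.ptp((W-mu)@v))
dark=hsv[...,2]<60
for name,box,z in(('trayst',(203,258,232,272),42),('labels',(370,200,480,235),40)):
    for a,c,p in blobs(dark,box,5): print(name,a,c,onz('top',c,z))
# rack outer corners seen in the crop (px)
for q in((543,107),(770,160),(732,341),(505,290)):
    print('rack corner',onz('top',(100+q[0]/2,140+q[1]/2),25))
E
python3 refine.py
```

```text
handle 117 [217.9 289.9] [478.1 210.6] yaw of tray -163.9117879960055 len 67.44609695921085
trayst 9 [219.7 265.9] [538.  213.5  42. ]
trayst 9 [209.9 268.3] [531.7 238.3  42. ]
labels 11 [380.5 206.4] [ 691.4 -193.    40. ]
labels 10 [390.3 208.7] [ 685.6 -218.    40. ]
labels 10 [399.8 211. ] [ 679.9 -242.3   40. ]
labels 10 [428.  217.5] [ 663.9 -315.    40. ]
labels 9 [460.7 225.1] [ 645.  -400.1   40. ]
labels 11 [469.6 227.5] [ 639.1 -423.7   40. ]
rack corner [ 726.5 -171.6   25. ]
rack corner [ 660.3 -469.2   25. ]
rack corner [ 425.9 -416.2   25. ]
rack corner [ 491.6 -122.6   25. ]
```

```bash
cat >> h.py <<'E'
from scipy.spatial.transform import Rotation as Ro
def Rdown(yaw): return Ro.from_euler('xyz',[np.pi,0,np.radians(yaw)])   # yaw = heading of tool x, deg; tool y heads yaw-90
def delta(P,R):
    s=telemetry.sense();C=Ro.from_euler('xyz',s['tcp_rot'])
    tu=(C.inv()*R).as_rotvec(); sh=C.inv().apply(np.array(P)-s['eef_pos'])
    print('pos',s['eef_pos'].round(1),'rpy',np.degrees(s['tcp_rot']).round(1),'q',s['qpos'].round(3),'t',round(s['clock'],2))
    print('turn',(np.degrees(tu)/45).round(3),'shift',(sh/200).round(3),'rows>=',max(np.degrees(np.linalg.norm(tu))/8.59,np.linalg.norm(sh)/50).round(1))
E
cat >> refine.py <<'E'
for a,c,p in blobs(org,(400,245,445,275),15):
    W=np.array([onz('top',q,100)[:2] for q in p.astype(float)]);mu=W.mean(0);v=np.linalg.svd(W-mu)[2][0]
    print('stored handle',a,c,mu,'yaw',np.degrees(np.arctan2(v[1],v[0]))-90, 'len',np.ptp((W-mu)@v))
for a,c,p in blobs(dark,(415,232,435,245),5): print('stored stud',c,onz('top',c,54))
delta([477,209,160],Rdown(105))
E
python3 refine.py|tail -5
```

```text
rack corner [ 491.6 -122.6   25. ]
stored handle 104 [424.7 261.4] [ 549.4 -293.9] yaw -12.75475741086585 len 68.36536322422866
stored stud [425. 239.] [ 607.7 -304.    54. ]
pos [211.9 588.  231.3] rpy [180.   -0.  160.2] q [ 1.2  0.4  1.6  0.   1.2 -0. ] t 1.5
turn [ 0.  -0.   1.2] shift [-1.9 -1.3  0.4] rows>= 9.4
```

step_arm:
  moves:
    - [[0, 0, 0.9], [-0.9, -0.6, 0.1], 1]
    - [[0, 0, 0.9], [-0.9, -0.6, 0.1], 1]
    - [[0, 0, 0.9], [-0.9, -0.6, 0.1], 1]
    - [[0, 0, 0.9], [-0.9, -0.6, 0.1], 1]
    - [[0, 0, 0.9], [-0.9, -0.6, 0.1], 1]
    - [[0, 0, 0.9], [-0.9, -0.6, 0.1], 1]
  squeeze: 60

```text
clock: 2.1
eef_pos: [341.7, 412.1, 211.2]
tcp_rot: [-3.141, 0.001, 2.084]
contact_force: [-0.6, 0.3, 0.7]
opening: 0.999
grasp_force: 0.0
```

```bash
python3 -c "
from h import *
delta([477,208.5,160],Rdown(105))"
```

```text
pos [341.7 412.1 211.2] rpy [-180.     0.   119.4] q [ 0.876  0.236  1.845 -0.     1.061  0.363] t 2.1
turn [-0.     0.001  0.32 ] shift [-1.219  0.09   0.257] rows>= 5.0
```

step_arm:
  moves:
    - [[0, 0, 0.32], [-1, 0.07, 0.1], 1]
    - [[0, 0, 0.32], [-1, 0.07, 0.1], 1]
    - [[0, 0, 0.32], [-1, 0.07, 0.1], 1]
    - [[0, 0, 0.32], [-1, 0.07, 0.1], 1]
    - [[0, 0, 0.32], [-1, 0.07, 0.1], 1]

```text
clock: 2.6
eef_pos: [453.9, 244.2, 191.0]
tcp_rot: [3.141, 0.001, 1.837]
contact_force: [0.3, -0.1, 0.1]
opening: 1.0
grasp_force: 0.0
```

```bash
python3 -c "
from h import *
delta([477,208.5,58],Rdown(105))"
```

```text
pos [453.9 244.2 191. ] rpy [1.800e+02 1.000e-01 1.052e+02] q [ 4.910e-01  2.290e-01  1.906e+00 -1.000e-03  1.007e+00  2.260e-01] t 2.6
turn [0.    0.001 0.005] shift [-0.202  0.064  0.665] rows>= 2.8
```

step_arm:
  moves:
    - [[0, 0, 0.005], [-0.2, 0.065, 0.15], 1]
    - [[0, 0, 0.005], [-0.2, 0.065, 0.4], 1]
    - [[0, 0, 0.005], [-0.2, 0.065, 0.4], 1]

```text
clock: 2.9
eef_pos: [471.4, 211.1, 106.8]
tcp_rot: [-3.133, 0.001, 1.835]
contact_force: [-1.2, -0.2, 0.6]
opening: 1.003
grasp_force: 0.0
```

```bash
python3 -c "
from h import *
save('side','s1')
c=cv2.imread('pics/s1.png')[250:400,180:380];cv2.imwrite('pics/s1c.png',cv2.resize(c,None,fx=4,fy=4,interpolation=cv2.INTER_CUBIC))
delta([477,208.5,58],Rdown(105))"
```

```text
pos [472.5 212.1 109.3] rpy [-179.6    0.   105.1] q [4.190e-01 3.480e-01 1.961e+00 1.000e-03 8.390e-01 1.540e-01] t 2.95
turn [-0.008  0.001  0.003] shift [-0.023  0.019  0.256] rows>= 1.0
```

View pics/s1c.png

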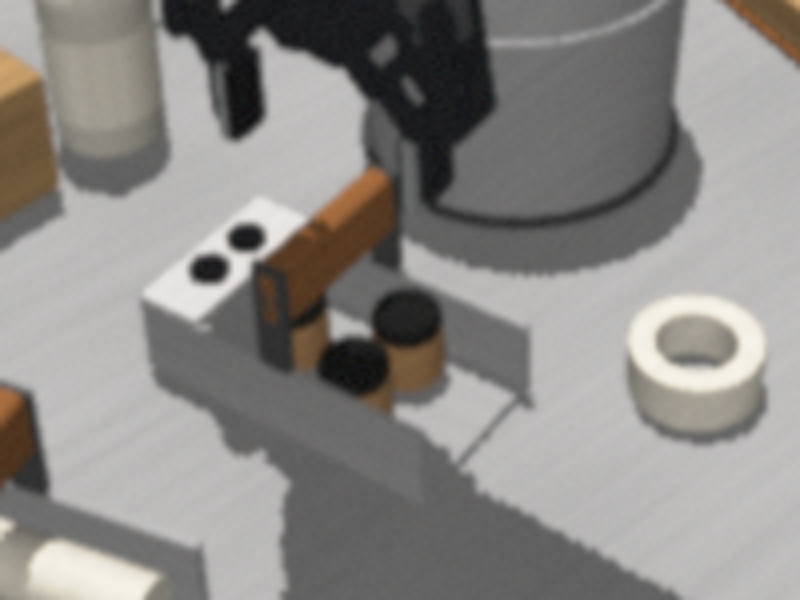

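The fingers straddle the handle bar along the tray's length: finger tips at crop (240,130) and (440,190), handle between them at (325,230). Now I descend and grip.

step_arm:
  moves:
    - [[0, 0, 0], [-0.02, 0.02, 0.12], 1]
    - [[0, 0, 0], [-0.02, 0.02, 0.25], 1]
    - [[0, 0, 0], [-0.02, 0.02, 0.25], 0.3]
    - [[0, 0, 0], [-0.02, 0.02, 0.25], -0.4]
    - [[0, 0, 0], [-0.02, 0.02, 0.25], -1]
    - [[0, 0, 0], [-0.02, 0.02, 0.25], -1]
    - [[0, 0, 0], [-0.02, 0.02, 0.25], -1]
    - [[0, 0, 0], [-0.02, 0.02, 0.25], -1]

```text
clock: 3.75
eef_pos: [480.3, 209.7, 62.6]
tcp_rot: [3.14, -0.0, 1.834]
contact_force: [-2.0, 0.4, 9.3]
opening: 0.154
grasp_force: 60.3
```

```bash
python3 -c "
from h import *
delta([477,208.5,58],Rdown(105)); s=telemetry.sense(); print(s['opening']*85,s['grasp_force'],s['contact_force'])"
```

```text
pos [480.3 209.7  62.6] rpy [179.9  -0.  105.1] q [0.409 0.427 1.979 0.    0.734 0.146] t 3.75
turn [ 0.002 -0.001  0.001] shift [-0.002 -0.017  0.023] rows>= 0.1
13.066457723414395 60.26228070259094 [-1.99517784  0.36901353  9.28463276]
```

step_arm:
  moves:
    - [[0, 0, 0], [0, 0, -0.1], -1]
    - [[0, 0, 0], [0, 0, -0.3], -1]
    - [[0, 0, 0], [0, 0, -0.5], -1]
    - [[0, 0, 0], [0, 0, -0.7], -1]
    - [[0, 0, 0], [0, 0, -0.9], -1]
    - [[0, 0, 0], [0, 0, -0.9], -1]
    - [[0, 0, 0], [0, 0, -0.9], -1]

```text
clock: 4.45
eef_pos: [479.7, 209.2, 241.7]
tcp_rot: [3.14, -0.0, 1.834]
contact_force: [-0.1, -0.4, -3.6]
opening: 0.152
grasp_force: 59.3
```

```bash
python3 -c "
from h import *
from scipy.optimize import least_squares
save('side','s2')
c=cv2.imread('pics/s2.png')[150:400,150:400];cv2.imwrite('pics/s2c.png',cv2.resize(c,None,fx=2.4,fy=2.4))
delta([477,208.5,58],Rdown(105)); s=telemetry.sense();q=s['qpos'];p=s['eef_pos'];print(s['contact_force'],s['opening'])
D=np.array([(.353,1.633,625.0,231.3),(.236,1.845,535.3,211.2),(.229,1.906,515.4,191.0),(.427,1.979,523.9,62.6),(q[1],q[2],np.hypot(*p[:2]),p[2])])
def f(x): a,L2,L3,c=x; return np.r_[a+L2*np.sin(D[:,0])+L3*np.sin(D[:,0]+D[:,1])-D[:,2], c+L2*np.cos(D[:,0])+L3*np.cos(D[:,0]+D[:,1])-D[:,3]]
r_=least_squares(f,[0,480,480,0]);print(r_.x.round(1),r_.fun.round(1))
"
```

```text
pos [478.9 208.9 240.4] rpy [-179.9    0.   105.1] q [ 0.408  0.185  1.84  -0.     1.118  0.146] t 4.5
turn [-0.002  0.     0.001] shift [ 0.001 -0.008  0.912] rows>= 3.6
[-0.72061199  0.77380983 -3.51485589] 0.1516001748539262
[ -7.1 510.5 485.6 -47.4] [-11.3   0.7   3.7   6.3   0.6   4.5   0.6  -0.9  -5.3   1.1]
```

View pics/s2c.png

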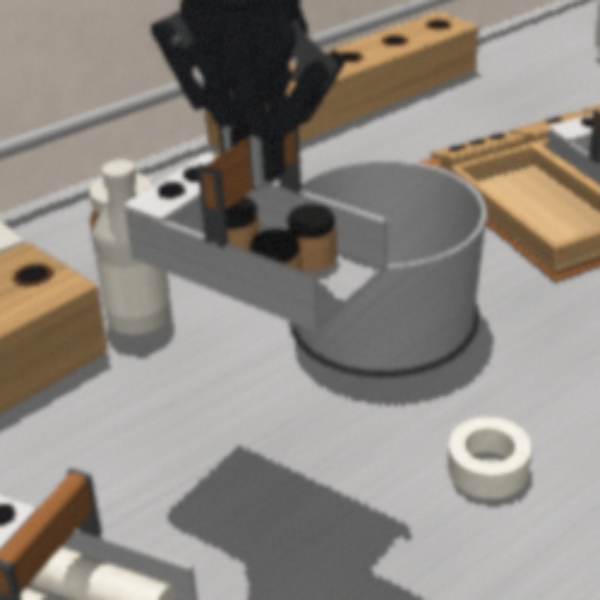

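```bash
cat > ik.py <<'E'
from h import *
from scipy.optimize import least_squares
LT=300.; L2,L3,DZ=505.,487.,-47.+LT
lo=np.array([-2.63,-.92,.06,-1.3,0,-3.02]);hi=np.array([2.63,2.1,2.66,4.44,2.69,3.02])
def fk(q):
    w=np.array([L2*np.sin(q[1])+L3*np.sin(q[1]+q[2]),0,DZ+L2*np.cos(q[1])+L3*np.cos(q[1]+q[2])])
    R=Ro.from_euler('z',q[0])*Ro.from_euler('y',q[1]+q[2])*Ro.from_euler('z',q[3])*Ro.from_euler('y',q[4])*Ro.from_euler('z',q[5])
    p=Ro.from_euler('z',q[0]).apply(w)+R.apply([0,0,LT])
    return p,R*Ro.from_euler('z',-np.pi/2)   # at q6=0 tool y is radial
def ik(p,R,q0):
    f=lambda q:np.r_[(fk(q)[0]-p)/100,(fk(q)[1].inv()*R).as_rotvec()]
    return least_squares(f,np.clip(q0,lo+1e-3,hi-1e-3),bounds=(lo,hi))
LIP=np.array([0,-75,62.6])
def pose(head,th,lip):
    # tray heading (deg), tilt th (deg) of open end down, lip position
    R=Ro.from_euler('z',head,degrees=True)*Ro.from_euler('y',-th,degrees=True)*Ro.from_matrix(np.array([[0,1,0],[1,0,0],[0,0,-1.]]))
    return np.array(lip)-R.apply(LIP),R
BIN=np.array([571,28.5,110])
def lipat(head,back,z): return np.r_[BIN[:2]+back*np.array([np.cos(np.radians(head)),np.sin(np.radians(head))]),z]
E
python3 - <<'E'
from ik import *
q=telemetry.sense()['qpos'];print(*[a.round(3) for a in (fk(q)[0],fk(q)[1].as_matrix())],Ro.from_euler('xyz',telemetry.sense()['tcp_rot']).as_matrix().round(2))
for head in range(-150,181,30):
    out=[]
    q=telemetry.sense()['qpos'].copy();ok=True
    h0=15
    d=(head-h0)
    for k in range(1,13): # rotate then tilt
        p,R=pose(h0+d*k/12,0,lipat(head,30,150)); s=ik(p,R,q); q=s.x
    e0=s.cost; q0=q
    mx=0
    for th in range(5,86,5):
        p,R=pose(head,th,lipat(head,30,115)); s=ik(p,R,q); mx=max(mx,abs(s.x-q).max()); q=s.x
        out.append(round(float(np.sqrt(2*s.cost)),2))
    print(head,'e0',round(e0,4),q0.round(2),'errs45,65,75,85',out[8],out[12],out[14],out[16],q.round(2),'maxstep',mx.round(2))
E
```

```text
[486.424 210.525 235.878] [[ 0.26  -0.966 -0.001]
 [-0.966 -0.26  -0.001]
 [ 0.     0.001 -1.   ]] [[-0.26  0.97 -0.  ]
 [ 0.97  0.26 -0.  ]
 [-0.   -0.   -1.  ]]
-150 e0 0.0 [-0.05  0.12  1.98 -0.    1.05 -0.57] errs45,65,75,85 0.0 0.0 0.0 0.0 [ 0.22  1.12  0.99 -0.49  2.45 -0.41] maxstep 0.1
-120 e0 0.0 [-0.12  0.19  1.89  0.    1.06 -1.17] errs45,65,75,85 0.0 0.0 0.0 0.0 [ 0.4   0.99  1.28 -0.81  2.16 -0.59] maxstep 0.1
-90 e0 0.0 [-0.13  0.29  1.76  0.    1.09 -1.7 ] errs45,65,75,85 0.0 0.0 0.0 0.0 [ 0.55  0.81  1.65 -1.07  1.83 -0.58] maxstep 0.11
-60 e0 0.0 [-0.1   0.38  1.64  0.    1.13 -2.19] errs45,65,75,85 0.0 0.0 0.06 0.13 [ 0.64  0.63  1.98 -1.3   1.55 -0.53] maxstep 0.13
-30 e0 0.0 [-0.04  0.44  1.54  0.    1.16 -2.65] errs45,65,75,85 0.0 0.28 0.43 0.56 [ 0.61  0.38  2.13 -1.3   1.21 -0.8 ] maxstep 0.25
0 e0 0.0018 [ 0.06  0.47  1.51 -0.04  1.17 -3.02] errs45,65,75,85 0.0 0.33 0.51 0.7 [ 0.05 -0.03  2.38 -1.3   0.   -1.82] maxstep 0.7
30 e0 0.0 [ 0.12  0.45  1.53 -0.    1.16  2.74] errs45,65,75,85 0.0 0.0 0.0 0.0 [-0.43  0.48  2.48  2.17  1.38  0.15] maxstep 0.29
60 e0 0.0 [ 0.19  0.39  1.62 -0.    1.13  2.28] errs45,65,75,85 0.0 0.0 0.0 0.0 [-0.55  0.61  2.13  1.51  1.5   0.41] maxstep 0.15
90 e0 0.0 [ 0.23  0.31  1.74 -0.    1.1   1.8 ] errs45,65,75,85 0.0 0.0 0.0 0.0 [-0.48  0.78  1.73  1.13  1.77  0.57] maxstep 0.11
120 e0 0.0 [ 0.23  0.21  1.86 -0.    1.07  1.27] errs45,65,75,85 0.0 0.0 0.0 0.0 [-0.33  0.95  1.34  0.86  2.1   0.6 ] maxstep 0.11
150 e0 0.0 [ 0.17  0.13  1.96 -0.    1.05  0.69] errs45,65,75,85 0.0 0.0 0.0 0.0 [-0.16  1.1   1.03  0.56  2.4   0.47] maxstep 0.09
180 e0 0.0 [0.06 0.09 2.   0.   1.05 0.06] errs45,65,75,85 0.0 0.0 0.0 0.0 [0.03 1.17 0.88 0.06 2.57 0.05] maxstep 0.11
```

```bash
sed -i "s/Ro.from_euler('z',-np.pi\/2)   #/Ro.from_euler('z',np.pi\/2)   #/" ik.py
cat > go.py <<'E'
from ik import *
p,R=pose(90,0,lipat(90,30,160)); delta(p,R)
E
python3 go.py
```

```text
pos [478.9 208.9 240.4] rpy [-179.9    0.   105.1] q [ 0.408  0.185  1.84  -0.     1.118  0.146] t 4.5
turn [-2.000e-03 -1.000e-03 -1.665e+00] shift [-0.484  0.347  0.089] rows>= 8.7
```

step_arm:
  moves:
    - [[0, 0, -0.19], [-0.06, 0.04, 0], -1]
    - [[0, 0, -0.38], [-0.12, 0.08, 0], -1]
    - [[0, 0, -0.57], [-0.18, 0.12, 0], -1]
    - [[0, 0, -0.76], [-0.24, 0.16, 0], -1]
    - [[0, 0, -0.95], [-0.3, 0.2, 0], -1]
    - [[0, 0, -0.95], [-0.3, 0.2, 0], -1]

```text
clock: 5.1
eef_pos: [533.8, 160.5, 238.9]
tcp_rot: [-3.139, -0.002, 2.582]
contact_force: [0.1, 0.6, -3.9]
opening: 0.151
grasp_force: 59.4
```

```bash
python3 go.py
```

```text
pos [533.8 160.5 238.9] rpy [-1.798e+02 -1.000e-01  1.480e+02] q [ 0.29   0.243  1.769 -0.     1.133 -0.722] t 5.1
turn [-0.003 -0.004 -0.712] shift [-0.23  -0.015  0.081] rows>= 3.7
```

step_arm:
  moves:
    - [[0, 0, -0.19], [-0.06, 0, 0.02], -1]
    - [[0, 0, -0.38], [-0.12, -0.01, 0.04], -1]
    - [[0, 0, -0.57], [-0.18, -0.015, 0.06], -1]
    - [[0, 0, -0.71], [-0.23, -0.015, 0.08], -1]
    - [[0, 0, -0.71], [-0.23, -0.015, 0.08], -1]
    - [[0, 0, -0.71], [-0.23, -0.015, 0.08], -1]

```text
clock: 5.7
eef_pos: [570.1, 134.9, 224.1]
tcp_rot: [-3.141, -0.003, 3.132]
contact_force: [0.6, -0.4, -2.9]
opening: 0.154
grasp_force: 59.4
```

```bash
cat > tilt.py <<'E'
from ik import *
import sys
# rows: tilt list and lip z list relative to current measured/commanded pose
s=telemetry.sense();C=Ro.from_euler('xyz',s['tcp_rot']);print(s['eef_pos'].round(1),np.degrees(s['tcp_rot']).round(1),s['qpos'].round(2),round(s['clock'],2))
for a in sys.argv[1:]:
    th,back,z=map(float,a.split(','));p,R=pose(90,th,lipat(90,back,z))
    q=ik(p,R,s['qpos']); 
    print(th,'turn',(np.degrees((C.inv()*R).as_rotvec())/45).round(2),'shift',(C.inv().apply(p-s['eef_pos'])/200).round(2),'q',q.x.round(2),round(q.cost,4))
E
python3 tilt.py 6,30,150 12,30,145 18,30,140 24,30,130 30,30,120 36,30,115 41,30,112
python3 -c "
from h import *
save('top','t3');save('side','s3')
t=cv2.imread('pics/t3.png')[180:340,180:380];s=cv2.imread('pics/s3.png')[150:310,200:400]
cv2.imwrite('pics/c3.png',cv2.resize(np.hstack([t,s]),None,fx=2,fy=2))"
```

```text
[570.1 134.9 224.1] [-180.    -0.2  179.4] [ 0.23  0.3   1.72  0.    1.12 -1.33] 5.7
6.0 turn [-0.13 -0.   -0.01] shift [-0.01 -0.04  0.02] q [ 0.17  0.29  1.75  0.12  1.09 -1.46] 0.0
12.0 turn [-0.27 -0.   -0.01] shift [-0.01 -0.08  0.01] q [ 0.1   0.28  1.76  0.24  1.09 -1.58] 0.0
18.0 turn [-0.4  -0.   -0.01] shift [-0.01 -0.12  0.01] q [ 0.03  0.28  1.78  0.35  1.1  -1.71] 0.0
24.0 turn [-0.53 -0.   -0.01] shift [-0.01 -0.17  0.03] q [-0.04  0.3   1.79  0.47  1.11 -1.83] 0.0
30.0 turn [-0.67 -0.   -0.01] shift [-0.01 -0.21  0.06] q [-0.1   0.33  1.81  0.58  1.14 -1.96] 0.0
36.0 turn [-0.8   0.   -0.01] shift [-0.01 -0.26  0.07] q [-0.16  0.36  1.81  0.68  1.19 -2.06] 0.0
41.0 turn [-0.91  0.   -0.01] shift [-0.01 -0.3   0.08] q [-0.21  0.39  1.81  0.75  1.23 -2.15] 0.0
```

View pics/c3.png

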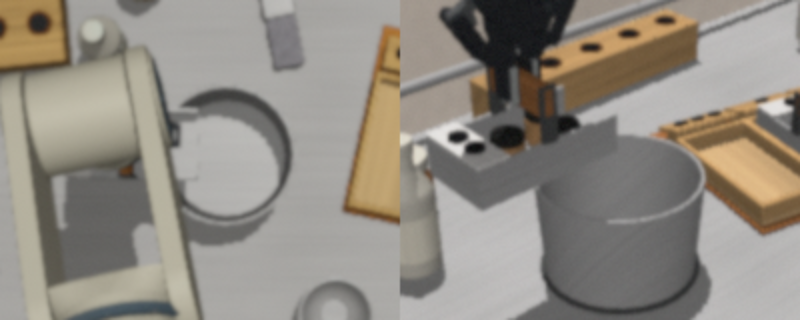

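The top view shows the lip over the left part of the bin mouth, at crop (197,145) against a mouth spanning 180–292. The side view shows it above the rim with the cores still in the tray. Now I tilt.

step_arm:
  moves:
    - [[-0.13, 0, 0], [0, -0.05, 0.02], -1]
    - [[-0.27, 0, 0], [0, -0.1, 0.01], -1]
    - [[-0.4, 0, 0], [0, -0.14, 0.01], -1]
    - [[-0.53, 0, 0], [0, -0.19, 0.03], -1]
    - [[-0.67, 0, 0], [0, -0.23, 0.06], -1]
    - [[-0.8, 0, 0], [0, -0.28, 0.07], -1]
    - [[-0.9, 0, 0], [0, -0.32, 0.08], -1]
    - [[-0.9, 0, 0], [0, -0.32, 0.08], -1]

```text
clock: 6.6
eef_pos: [570.5, 68.8, 207.7]
tcp_rot: [2.434, -0.004, 3.133]
contact_force: [-0.3, 0.3, -3.3]
opening: 0.152
grasp_force: 59.9
```

```bash
python3 tilt.py 46,25,112 52,25,112 58,25,112 64,25,112 70,25,112 76,25,112 80,25,112; python3 -c "
from h import *
save('side','s4')"
```

```text
[570.5  68.8 207.7] [139.4  -0.2 179.5] [-0.27  0.42  1.8   0.73  1.24 -2.18] 6.6
46.0 turn [-0.12  0.   -0.01] shift [-0.   -0.03 -0.03] q [-0.27  0.42  1.81  0.81  1.29 -2.22] 0.0
52.0 turn [-0.25  0.   -0.01] shift [-0.   -0.06 -0.07] q [-0.31  0.46  1.8   0.87  1.36 -2.3 ] 0.0
58.0 turn [-0.39  0.   -0.01] shift [-0.   -0.11 -0.1 ] q [-0.36  0.51  1.79  0.93  1.44 -2.36] 0.0
64.0 turn [-0.52  0.01 -0.01] shift [-0.   -0.15 -0.12] q [-0.4   0.57  1.78  0.98  1.51 -2.42] 0.0
70.0 turn [-0.65  0.01 -0.01] shift [-0.   -0.2  -0.14] q [-0.43  0.63  1.76  1.02  1.59 -2.47] 0.0
76.0 turn [-0.79  0.01 -0.01] shift [-0.01 -0.25 -0.16] q [-0.46  0.69  1.75  1.07  1.66 -2.52] 0.0
80.0 turn [-0.88  0.01 -0.01] shift [-0.01 -0.28 -0.17] q [-0.47  0.73  1.74  1.09  1.71 -2.54] 0.0
```

step_arm:
  moves:
    - [[-0.12, 0, 0], [0, -0.03, -0.03], -1]
    - [[-0.25, 0, 0], [0, -0.06, -0.07], -1]
    - [[-0.39, 0, 0], [0, -0.11, -0.1], -1]
    - [[-0.52, 0, 0], [0, -0.15, -0.12], -1]
    - [[-0.65, 0, 0], [0, -0.2, -0.14], -1]
    - [[-0.79, 0, 0], [0, -0.25, -0.16], -1]
    - [[-0.88, 0, 0], [0, -0.28, -0.17], -1]
    - [[-0.88, 0, 0], [0, -0.28, -0.17], -1]

```text
clock: 7.45
eef_pos: [570.6, 6.5, 196.8]
tcp_rot: [1.744, -0.005, 3.138]
contact_force: [0.7, -0.5, -2.9]
opening: 0.148
grasp_force: 60.1
```

step_arm:
  moves:
    - [[0, 0, 0], [0, 0, 0], -1]
    - [[0, 0, 0], [0, 0, 0], -1]
    - [[0, 0, 0], [0, 0, 0], -1]
    - [[0, 0, 0], [0, 0, 0], -1]
    - [[0, 0, 0], [0, 0, 0], -1]

```text
clock: 7.95
eef_pos: [570.8, 6.3, 199.3]
tcp_rot: [1.745, 0.001, 3.138]
contact_force: [-0.3, 0.4, -2.9]
opening: 0.155
grasp_force: 60.1
```

```bash
python3 -c "
from h import *
save('top','t5');save('side','s5')
t=cv2.imread('pics/t5.png')[160:340,180:380];s=cv2.imread('pics/s5.png')[130:310,200:400]
cv2.imwrite('pics/c5.png',cv2.resize(np.hstack([t,s]),None,fx=2,fy=2))
s=telemetry.sense();print(s['qpos'].round(2),s['contact_force'])"
```

```text
[-0.53  0.8   1.69  1.04  1.73 -2.59] [ 0.39219021 -0.15802597 -2.86797091]
```

View pics/c5.png

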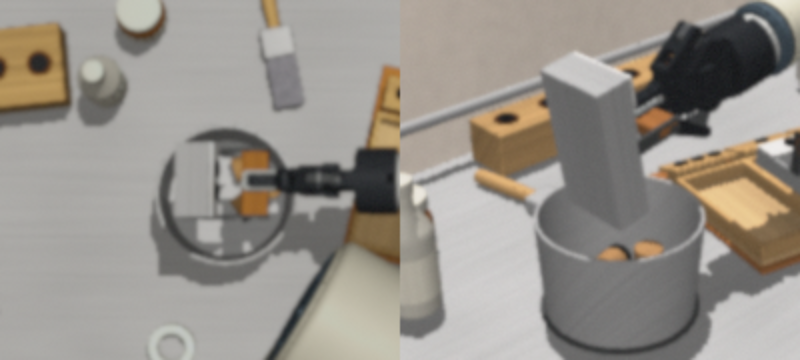

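Two cores show in the bin at side crop (615,252) and (650,247), and the tray looks emptied. Next I lift clear and untilt.

step_arm:
  moves:
    - [[0, 0, 0], [0, 0.2, -0.04], -1]
    - [[0, 0, 0], [0, 0.42, -0.08], -1]
    - [[0.19, 0, 0], [0, 0.5, -0.09], -1]
    - [[0.38, 0, 0], [0, 0.5, -0.09], -1]
    - [[0.57, 0, 0], [0, 0.5, -0.09], -1]
    - [[0.76, 0, 0], [0, 0.5, -0.09], -1]
    - [[0.9, 0, 0], [0, 0.5, -0.09], -1]
    - [[0.9, 0, 0], [0, 0.5, -0.09], -1]

```text
clock: 8.85
eef_pos: [571.0, 6.9, 303.3]
tcp_rot: [2.453, 0.005, 3.14]
contact_force: [0.4, -0.3, -3.2]
opening: 0.156
grasp_force: 60.2
```

```bash
cat > go2.py <<'E'
from h import *
import sys
z=float(sys.argv[1]);x,y=map(float,sys.argv[2:4]) if len(sys.argv)>2 else (528,-388)
delta([x,y,z],Rdown(-12.6+90)); print(telemetry.sense()['contact_force'].round(1))
E
python3 go2.py 290 571 0; python3 go2.py 290
```

```text
pos [571.    6.9 303.3] rpy [140.6   0.3 179.9] q [-0.357  0.331  1.679  0.646  1.439 -2.118] t 8.85
turn [ 0.631 -0.776  2.179] shift [ 0.001 -0.069  0.029] rows>= 12.6
[ 0.4 -0.3 -3.2]
pos [571.    6.9 303.3] rpy [140.6   0.3 179.9] q [-0.357  0.331  1.679  0.646  1.439 -2.118] t 8.85
turn [ 0.631 -0.776  2.179] shift [ 0.213 -1.567 -1.204] rows>= 12.6
[ 0.4 -0.3 -3.2]
```

step_arm:
  moves:
    - [[0.19, 0, 0], [0, 0, 0], -1]
    - [[0.38, 0, 0], [0, 0, 0], -1]
    - [[0.57, 0, 0], [0, 0, 0], -1]
    - [[0.76, 0, 0], [0, 0, 0], -1]
    - [[0.875, 0, 0], [0, 0, 0], -1]
    - [[0.875, 0, 0], [0, 0, 0], -1]

```text
clock: 9.45
eef_pos: [569.3, 7.5, 298.8]
tcp_rot: [3.137, -0.005, 3.14]
contact_force: [-0.1, 0.4, -2.8]
opening: 0.15
grasp_force: 60.2
```

```bash
python3 go2.py 260
```

```text
pos [569.3   7.5 298.8] rpy [179.7  -0.3 179.9] q [ 0.008  0.211  1.673  0.005  1.263 -1.563] t 9.45
turn [-2.000e-03 -1.000e-02  2.278e+00] shift [ 0.203 -1.979  0.186] rows>= 11.9
[-0.1  0.4 -2.8]
```

step_arm:
  moves:
    - [[0, 0, 0.17], [0.02, -0.2, 0], -1]
    - [[0, 0, 0.35], [0.04, -0.4, 0], -1]
    - [[0, 0, 0.52], [0.06, -0.6, 0], -1]
    - [[0, 0, 0.7], [0.08, -0.8, 0], -1]
    - [[0, 0, 0.87], [0.1, -1, 0], -1]
    - [[0, 0, 1], [0.1, -1, 0], -1]
    - [[0, 0, 1], [0.1, -1, 0], -1]

```text
clock: 10.15
eef_pos: [548.3, -195.8, 297.7]
tcp_rot: [3.138, -0.009, 2.347]
contact_force: [0.1, -0.3, -2.9]
opening: 0.152
grasp_force: 60.6
```

```bash
python3 go2.py 260
```

```text
pos [ 548.3 -195.8  297.7] rpy [179.8  -0.5 134.5] q [-0.35   0.233  1.647  0.008  1.268 -1.128] t 10.15
turn [-1.000e-03 -1.300e-02  1.268e+00] shift [-0.616 -0.746  0.18 ] rows>= 6.6
[ 0.1 -0.3 -2.9]
```

step_arm:
  moves:
    - [[0, 0, 0.18], [-0.1, -0.12, 0], -1]
    - [[0, 0, 0.36], [-0.2, -0.24, 0], -1]
    - [[0, 0, 0.55], [-0.31, -0.37, 0.05], -1]
    - [[0, 0, 0.73], [-0.41, -0.5, 0.1], -1]
    - [[0, 0, 0.9], [-0.51, -0.62, 0.15], -1]
    - [[0, 0, 1], [-0.62, -0.75, 0.18], -1]
    - [[0, 0, 1], [-0.62, -0.75, 0.18], -1]

```text
clock: 10.85
eef_pos: [529.1, -390.4, 260.1]
tcp_rot: [-3.139, -0.007, 1.565]
contact_force: [-0.2, 0.2, -3.6]
opening: 0.155
grasp_force: 60.5
```

```bash
python3 go2.py 200
```

```text
pos [ 529.1 -390.4  260.1] rpy [-179.9   -0.4   89.7] q [-0.64   0.383  1.524  0.005  1.242 -0.636] t 10.85
turn [-0.004 -0.009  0.273] shift [ 0.01  -0.005  0.301] rows>= 1.4
[-0.2  0.2 -3.6]
```

step_arm:
  moves:
    - [[0, -0.009, 0.14], [0.01, -0.005, 0.2], -1]
    - [[0, -0.009, 0.273], [0.01, -0.005, 0.4], -1]
    - [[0, -0.009, 0.273], [0.01, -0.005, 0.5], -1]
    - [[0, -0.009, 0.273], [0.01, -0.005, 0.5], -1]
    - [[0, -0.009, 0.273], [0.01, -0.005, 0.5], -1]

```text
clock: 11.35
eef_pos: [529.8, -384.9, 162.8]
tcp_rot: [-3.141, 0.001, 1.355]
contact_force: [0.5, -1.2, -1.5]
opening: 0.156
grasp_force: 60.6
```

```bash
python3 go2.py 80; python3 -c "
from h import *
save('top','t6');save('side','s6')
t=cv2.imread('pics/t6.png')[190:330,250:490];s=cv2.imread('pics/s6.png')[130:270,300:540]
cv2.imwrite('pics/c6.png',cv2.resize(np.vstack([t,s]),None,fx=2.1,fy=2.1,interpolation=cv2.INTER_CUBIC))
print(proj('side',[[528,-388,12]]),proj('top',[[528,-388,12]]))"
```

```text
pos [ 529.8 -384.9  162.8] rpy [-1.799e+02  1.000e-01  7.760e+01] q [-0.63   0.465  1.625 -0.002  1.052 -0.413] t 11.35
turn [-0.001  0.002  0.005] shift [-0.017 -0.005  0.414] rows>= 1.7
[ 0.5 -1.2 -1.5]
[[439.19137996 216.34369419]] [[453.94666957 270.96590962]]
```

View pics/c6.png

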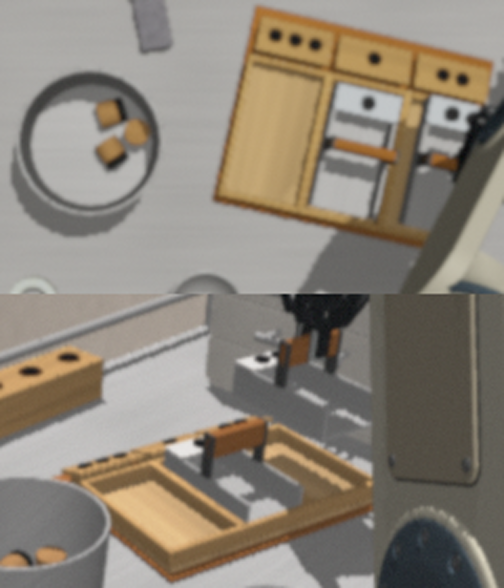

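All three cores lie in the bin, at top crop (110,113), (137,130) and (110,153). The held tray hangs over the right-hand two-stud slot. Before lowering I check the sideways offset of the tray in the grip using its visible stud.

Run:
```python
from h import *
np.set_printoptions(precision=2,suppress=True)
t=cv2.imread('pics/t6.png');v=cv2.cvtColor(t,cv2.COLOR_BGR2HSV)[...,2]
s=telemetry.sense();a=np.radians(-12.5);X=np.array([np.cos(a),np.sin(a),0]);Y=np.array([-X[1],X[0],0])
c=s['eef_pos'];c=c-[0,0,62.6]
for y in(12.5,-12.5): print('pred',proj('top',c+59*X+y*Y+[0,0,42]))
m=(v<60).astype(np.uint8);m[:236]=0;m[252:]=0;m[:,:418]=0;m[:,475:]=0
n,l,st,ce=cv2.connectedComponentsWithStats(m)
for i in range(1,n): print(st[i,4],ce[i],'held stud->',onz('top',ce[i],c[2]+42)-c,'in tray',(onz('top',ce[i],c[2]+42)-c)@np.c_[X,Y])
# stored tray check, same camera: stud gives slot_one centre
m=(v<60).astype(np.uint8)*0; 
for i in range(1,n): print('stored?',onz('top',ce[i],54)-59*X)
# side
t=cv2.imread('pics/s6.png');v=cv2.cvtColor(t,cv2.COLOR_BGR2HSV)[...,2]
for y in(12.5,-12.5): print('pred side',proj('side',c+59*X+y*Y+[0,0,42]))
m=(v<60).astype(np.uint8);m[:150]=0;m[172:]=0;m[:,:415]=0;m[:,450:]=0
n,l,st,ce=cv2.connectedComponentsWithStats(m)
for i in range(1,n): print(st[i,4],ce[i],(onz('side',ce[i],c[2]+42)-c)@np.c_[X,Y])
```

```text
pred [[466.12 243.46]]
pred [[476.07 245.76]]
9 [425. 239.] held stud-> [70.44 99.34 42.  ] in tray [ 47.27 112.23]
9 [465. 244.] held stud-> [58.99  2.21 42.  ] in tray [57.12 14.93]
9 [473.78 247.67] held stud-> [ 50.3  -19.27  42.  ] in tray [53.28 -7.92]
stored? [ 550.12 -291.2    54.  ]
stored? [ 537.95 -394.39   54.  ]
stored? [ 528.72 -417.21   54.  ]
pred side [[424.43 160.91]]
pred side [[432.12 158.94]]
47 [434.38 165.17] [26.21  9.72]
3 [431.67 158.33] [ 62.59 -14.23]
5 [424.4 160.6] [60.55 11.26]
```

```bash
python3 go2.py 90 528.3 -389
```

```text
pos [ 530.7 -385.8  164.5] rpy [179.9   0.2  77.6] q [-0.63   0.464  1.624 -0.003  1.051 -0.411] t 11.45
turn [0.003 0.004 0.004] shift [-0.017 -0.009  0.372] rows>= 1.5
[ 0.8 -0.4 -1.3]
```

step_arm:
  moves:
    - [[0, 0, 0], [0, 0, 0.12], -1]
    - [[0, 0, 0], [0, 0, 0.22], -1]
    - [[0, 0, 0], [0, 0, 0.22], -1]
    - [[0, 0, 0], [0, 0, 0.22], -1]
    - [[0, 0, 0], [0, 0, 0.22], -1]

```text
clock: 11.95
eef_pos: [530.7, -386.3, 120.8]
tcp_rot: [3.139, 0.004, 1.353]
contact_force: [0.0, -0.2, -2.8]
opening: 0.152
grasp_force: 60.6
```

```bash
python3 go2.py 80 528.3 -389
```

```text
pos [ 530.7 -386.3  120.8] rpy [179.9   0.2  77.5] q [-0.63   0.513  1.654 -0.003  0.972 -0.41 ] t 11.95
turn [0.003 0.005 0.002] shift [-0.015 -0.009  0.204] rows>= 0.8
[ 0.  -0.2 -2.8]
```

step_arm:
  moves:
    - [[0, 0, 0], [-0.015, -0.01, 0], -1]
    - [[0, 0, 0], [-0.015, -0.01, 0.06], -1]
    - [[0, 0, 0], [-0.015, -0.01, 0.12], -1]
    - [[0, 0, 0], [-0.015, -0.01, 0.18], -1]
    - [[0, 0, 0], [-0.015, -0.01, 0.18], -1]
    - [[0, 0, 0], [-0.015, -0.01, 0.18], -1]

```text
clock: 12.55
eef_pos: [526.7, -388.0, 81.9]
tcp_rot: [-3.14, 0.003, 1.352]
contact_force: [-0.2, -0.2, -3.0]
opening: 0.152
grasp_force: 60.5
```

```bash
python3 go2.py 74.6 528.3 -389; python3 -c "
from h import *
save('side','s7')
s=cv2.imread('pics/s7.png')[150:270,340:500]
cv2.imwrite('pics/c7.png',cv2.resize(s,None,fx=4.5,fy=4.5,interpolation=cv2.INTER_CUBIC))"
```

```text
pos [ 526.7 -388.    81.9] rpy [-1.799e+02  1.000e-01  7.750e+01] q [-0.636  0.559  1.676 -0.004  0.906 -0.415] t 12.55
turn [-0.002  0.003  0.002] shift [-0.003  0.009  0.037] rows>= 0.2
[-0.2 -0.2 -3. ]
```

View pics/c7.png

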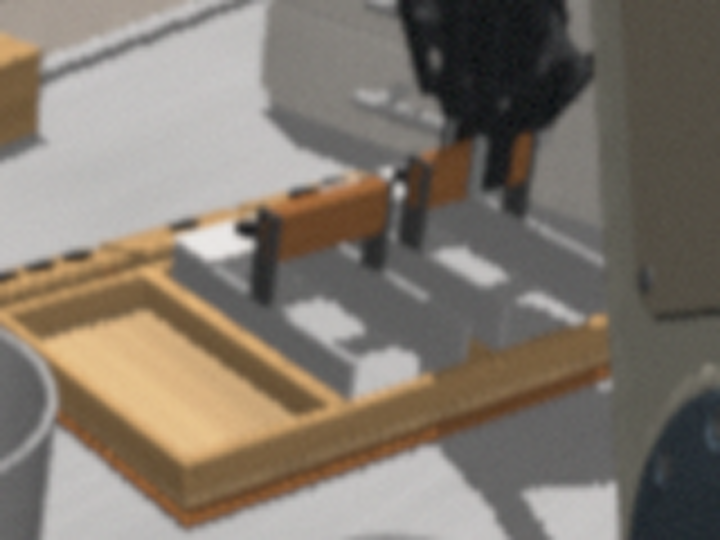

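The tray is inside the slot walls, its front edge near crop (510,330), and the force reading shows no contact. I lower the last few mm.

step_arm:
  moves:
    - [[0, 0, 0], [0, 0.005, 0.015], -1]
    - [[0, 0, 0], [0, 0.005, 0.025], -1]
    - [[0, 0, 0], [0, 0.005, 0.03], -1]
    - [[0, 0, 0], [0, 0.005, 0.035], -1]
    - [[0, 0, 0], [0, 0.005, 0.035], -1]
    - [[0, 0, 0], [0, 0.005, 0.035], -1]

```text
clock: 13.2
eef_pos: [528.1, -388.5, 75.9]
tcp_rot: [-3.142, 0.003, 1.352]
contact_force: [-0.7, -0.2, -2.6]
opening: 0.153
grasp_force: 60.5
```

step_arm:
  moves:
    - [[0, 0, 0], [0, 0, 0.01], -1]
    - [[0, 0, 0], [0, 0, 0.015], -1]
    - [[0, 0, 0], [0, 0, 0.015], -1]
    - [[0, 0, 0], [0, 0, 0.015], -1]

```text
clock: 13.6
eef_pos: [528.2, -388.9, 74.6]
tcp_rot: [3.141, 0.004, 1.352]
contact_force: [-4.6, 2.0, 13.0]
opening: 0.151
grasp_force: 62.8
```

Contact comes at exactly the predicted height (13 N upward), so the tray is on the slot floor. Release and retreat.

step_arm:
  moves:
    - [[0, 0, 0], [0, 0, -0.005], -0.5]
    - [[0, 0, 0], [0, 0, -0.005], 0]
    - [[0, 0, 0], [0, 0, -0.005], 0.5]
    - [[0, 0, 0], [0, 0, -0.005], 0.5]
    - [[0, 0, 0], [0, 0, -0.005], 0.5]
    - [[0, 0, 0], [0, 0, -0.005], 0.5]

```text
clock: 14.2
eef_pos: [528.0, -388.5, 73.7]
tcp_rot: [-3.141, 0.003, 1.352]
contact_force: [-0.1, -0.1, -0.0]
opening: 0.753
grasp_force: 0.0
```

step_arm:
  moves:
    - [[0, 0, 0], [0, 0, -0.1], 0.5]
    - [[0, 0, 0], [0, 0, -0.3], 0.5]
    - [[0, 0, 0], [0, 0, -0.5], 0.5]
    - [[0, 0, 0], [0, 0, -0.7], 0.5]
    - [[0, 0, 0], [-0.2, -0.1, -0.8], 0.5]
    - [[0, 0, 0], [0.2, -0.3, -0.8], 0.5]
    - [[0, 0, 0], [0.5, -0.3, -0.8], 0.5]
    - [[0, 0, 0], [0.8, -0.3, -0.8], 0.5]

```text
clock: 15.0
eef_pos: [495.2, -274.0, 233.7]
tcp_rot: [3.142, 0.003, 1.349]
contact_force: [1.1, -0.4, -0.0]
opening: 0.746
grasp_force: 0.0
```

step_arm:
  moves:
    - [[0, 0, 0], [0.25, 0, 0], 0.5]
    - [[0, 0, 0], [0.5, 0, 0], 0.5]
    - [[0, 0, 0], [0.75, 0, 0], 0.5]
    - [[0, 0, 0], [1, 0, 0], 0.5]
    - [[0, 0, 0], [1, 0, 0], 0.5]
    - [[0, 0, 0], [1, 0, 0], 0.5]

```text
clock: 15.6
eef_pos: [540.0, -78.5, 232.9]
tcp_rot: [3.142, 0.004, 1.355]
contact_force: [0.4, -0.4, 0.0]
opening: 0.749
grasp_force: 0.0
```

```bash
python3 -c "
from h import *
save('top','t8');save('side','s8')
t=cv2.imread('pics/t8.png')[140:380,100:500];s=cv2.imread('pics/s8.png')[130:330,300:500]
t=cv2.resize(t,None,fx=1.25,fy=1.25);s=cv2.resize(s,(300,300))
cv2.imwrite('pics/c8.png',np.hstack([t,s]))
s=telemetry.sense();print(s['eef_pos'],s['contact_force'],s['clock'])"
```

```text
[539.66827411 -80.20601281 232.84574975] [ 0.13585003  0.24399881 -0.1894198 ] 15.7
```

View pics/c8.png

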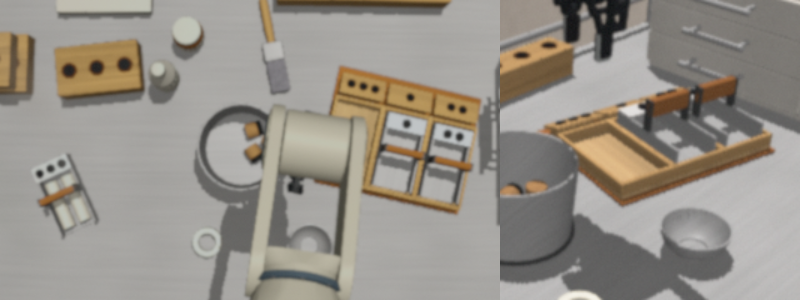

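The tray lies flat in the two-stud slot, at top crop (450,160), level with its stored neighbour. The cores are in the bin and the other things are where they were. Handing in.

```bash
python3 -c "
from rig import r
print(r.sign_off())"
```

```text
the job is handed in; nothing more can be done
None
```

The three cores are in the ash bin, the empty tray lies flat in the two-stud slot, nothing else was moved, and I handed the job in at about 16 s of the 58 s allowed.

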